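# Index a rotary platform with its pin and load the beam-splitter cell

## Task

Set up the small rotary platform: turn it where it sits, without lifting it out of its base, until the hole in its ear lies over the hole in the base's lug, then pass the knurled index pin down through both until its head is fully home on the ear. With the platform locked, stand the beam-splitter cell in the square pocket with its key rib in the notch and work it until it drops fully to the bottom. Do not tip the cell over and leave the other things where they are.

Things in the scene. Friction and masses are not known exactly. Their poses are not given: they have to be found in the camera images.
- rotary_base: Black round base bolted to the table: ring 60 mm across, 30 mm high, with a 30 mm bore, on a foot flange 84 mm across and 8 mm high (screw heads to 14 mm). A lug 20 mm wide sticks out along the base's own -x to 58 mm from the axis, top 28 mm and underside 16 mm above the table. Origin: on the axis, at the table; z up. Never moves during the work.
- lug_hole (a point): Centre of the 10 mm through hole in the base's lug, at the lug's top face (28 mm above the table), 46 mm from the axis. Its x axis is the base's.
- platform: Loose plate 62 x 62 x 12 mm with an ear 26 mm wide, 12 mm thick, along its own -x to 59 mm from its axis. Its 28 x 22 mm steel stem stands in the bore (1 mm play), plate underside 30 mm above the table. 0.3 kg; turns without stops, 1 to 3 N at the ear. The ear starts 0.7 to 2.2 rad counter-clockwise (from above) of the lug. Origin: on its axis, in the underside; x parallel to the base's x: holes in line.
- ear_hole (a point): Centre of the 10 mm through hole in the platform's ear, at the ear's top face (42 mm above the table), 46 mm from the platform's axis. The ear's underside passes 2 mm above the lug's top, so fingers that hold the ear by its sides must keep their tips above the lug (higher than 28 mm) to pass over it.
- pocket (a point): Centre of the floor of the platform's square pocket, 5 mm above the plate's underside (35 mm above the table). The pocket is 32 x 32 mm, parallel to the platform's axes, 7 mm deep, open at the top; in the middle of its wall on the ear's side (platform -x) is a notch 10 mm wide that reaches 6 mm farther out, down to the floor.
- pin_block: Plain aluminium block 56 x 34 x 34 mm, fixed, with the index pin standing in its 10 mm through hole (12 mm from the middle along the block's own +x; hole mouth 34 mm above the table); two thinner holes beside it are empty. It stands either left or right of the base. Origin: centre of its underside.
- index_pin: Steel index pin standing upright in the block: shank 8 mm in diameter and 30 mm long under the shoulder, its last 8 mm tapering to a blunt 3 mm nose, and above a knurled round head 18 mm in diameter and 20 mm tall, about 40 g. Origin: on the axis under the head, at the shoulder (34 mm above the table in the block; 42 mm when home on the ear). z points up out of the head.
- pin_tip (a point): Nose of the index pin, 30 mm below its origin along the pin's axis.
- cell_tray: Shallow white plastic tray 66 x 66 mm, floor 3 mm and rim 7 mm above the table, fixed; the beam-splitter cell stands in it. It stands either left or right of the base, opposite the pin block. Origin: centre of its underside.
- cube_cell: Beam-splitter cell: glass in a black frame, 30 x 30 x 36 mm, 90 g; foot chamfered 2 x 3 mm. A round key rib 7 mm wide and tall, tapered below, sticks out 4 mm at the foot of its own -x side. Origin: centre of its underside; z up. It fits the pocket with 1 mm play a side (rib 1.5 mm), only with the rib towards the ear; else it stays 7 mm too high. Home, its origin is at the pocket's floor.
- key_rib (a point): Outer end of the cell's key rib, 19 mm from the cell's axis along its -x, 3.5 mm above its underside.
- objective: Bystander: chrome microscope objective standing upright, 27 mm across, 47 mm tall. Origin: centre of its underside. Leave alone.
- post_holder_0: Bystander: black post holder with thumb screw, 26 mm across, 50 mm tall. Leave alone.
- fork_0: Bystander: steel clamping fork lying flat, 28 x 75 x 14 mm. Leave alone.

How it is judged:
By the outcome, as a careful person would: the job done as asked, in the order asked, and still so for the second after the job is handed in, with the robot touching nothing.
It also fails if it takes over 64 s, if anything falls off the work surface, if the arm or the gripper's body presses on something with over 40 N, if the wrist force passes 120 N, or if a joint passes its speed limit or range.

## Robot

A 6-joint arm with a two-finger parallel gripper is mounted at the origin on a cart in front of the work surface, level with it; the furniture and walls round the work are solid. World frame = base frame: x ahead of the robot, y to its left, z up, the work surface at z = 0. Lengths are in mm, angles in rad, forces in N, time in s.
With the tool pointing down it reaches from about 350 to 975 mm from the base axis. Payload 7.1 kg.
Tool frame: the origin (TCP) lies at the very end of the fingers, on their centre line; the grasp point (between the pads) lies 19 mm behind it (ctrl.grasp_offset is the distance from the TCP to the grasp point, in mm); z points along the fingers, y is the line along which they close (so a half turn about z gives the same grasp; the last joint's range is limited). The gripper opens to 88 mm and grips with 3 to 60 N. Pads are 20 mm wide; open, the fingers measure 115 mm over their backs; the gripper's body (75 mm by 178 mm) begins 61 mm behind the grasp point.
Start: joints at [-0.019, 0.423, 1.63, -0, 1.089, -0.019], TCP at [624.984, 0.026, 185.975] pointing down, gripper open.
Joint ranges: [-3, 3], [-0.9, 2.11], [0.09, 2.58], [-1.31, 4.45], [0.11, 2.69], [-2.54, 2.54]. Speed limits (rad/s): [2.39, 2.39, 3.01, 3.14, 3.14, 3.14].

## Interface

Orientations are given as a rotation vector (axis times angle).
In Python, from workcell import ctrl, viewer, ticket, models gives the robot as it stands.
- The arm moves only by the tool play_rows, never from a script. Its arguments are lists of equal length, an entry for each row: "dp": the shift along the world's x, y, z in mm, a list of three; "yaw": the turn about the world's z in degrees. In form: {"dp": [[tx, ty, tz], ...], "yaw": [yaw, ...]}. A call has 1 to 8 rows; each row shifts and turns the commanded pose from where the row before left it; what a row does not reach is not made up. A row lasts 1/12 s, in which the tool goes at most 41.7 mm and 7.16 degrees, less where a joint would pass 70% of its speed; a pose out of reach is approached as far as the arm can. A call is refused whole if a number of a shift passes 41.7 or a number of a turn 7.16, either way. A call with a gripper value outside its range is refused whole. "gripper" is the closure, from 0 (fully open) to 1 (shut), set as the call begins (left out, the last holds). The fingers move at their own pace and stop on an object; the grip force is fixed at half the most. Time passes only in rows, so rows that do not move let the fingers close. It gives the time, the measured TCP pose, the force, the opening and the grip force at its end, in the units of the state.
- ctrl.get_obs(): the state, without advancing time (a new reading comes with each control period).
- viewer.get_image(name): name is "scene" or "side" or "wrist"; returns a dict with "pixels" (384x512x3 uint8, red, green, blue), "range_z" (384x512 float32, mm along the optical axis (not along the pixel's ray), 0 where there is no reading), "fx", "fy", "cx", "cy" (pixels), "T" (4x4, takes a point from camera to world coordinates); the wrist camera has in their place "hand_eye" (4x4, takes a point from camera to tool coordinates, whose origin is the TCP and whose axes are the flange's). Camera axes: x right, y up, looking along -z (the intrinsics and any distortion apply to the point x, -y, -z); pixel columns grow to the right and rows downward; lengths in mm; the calibration is good to about 2 mm. A picture is of the moment at which its call begins: read the wrist's pose just before it.
- ticket.close_job(): hands the job in; it is judged then, once.
Trained networks look in a picture, given as the dict that the camera call returned (one of the last four; its "shot" number tells which), for a name from the list of things; names that differ only in an ending like _2 or _b are one class to them, and where a whole thing is asked for, a point or a joint stands for the part that bears it (a point fixed in the world has none). Each returns a list of dicts, best first, with "conf" (0 to 1); they miss things now and then, are a little off and sometimes report something else, mostly with a low value. They report only what shows in the picture. A call takes as long as a camera call.
- models.look_for(picture, name): "bbox" ([centre column, centre row, width, height] in pixels, round what is visible of it).
- models.landmark_of(picture, name): "location" ([column, row] in pixels: a listed point, or the origin of a listed thing).
The state is a dict: "t": time; "qpos": joint angles; "qvel": joint speeds; "joint_torque": joint torques, N m; "ee_pos": TCP position; "orientation": TCP orientation; "ft_force": force on the tool from outside, world axes, zero at the start; "moment": the same for the moment, N m; "width": finger opening in mm; "grasp_force": force on a finger pad.
Only numpy, scipy, OpenCV 4.12 (cv2) and the standard library are available. Lean on these libraries where they do the work, as an engineer would, in place of code of your own. Each camera call takes 0.05 s, during which the arm holds its last target. There are 200 camera calls.

## Working session

There is one attempt and no reset: what is moved stays moved. The work goes in short steps, Python scripts to look and compute and a tool call to move; the robot and the scene stay as the last step left them, time stands still between calls to the robot, and variables do not carry over. Pictures are saved under pics/ and viewed, at most 10 in all, crops included, and the job is handed in when it is done.

Besides the shell and the picture viewer there is one more tool, called after "Call:" as a command line: name --pt "numbers of a row" for each row, then --argument value for the rest. play_rows: Moves the arm, as the interface text tells. Its arguments: {"type":"object","properties":{"dp":{"type":"array"},"yaw":{"type":"array"},"gripper":{"type":"number"}},"required":["dp","yaw"]}

```bash
mkdir -p pics; cat > h.py <<'E'
import numpy as np, cv2
from scipy.spatial.transform import Rotation as R
from workcell import ctrl, viewer, ticket, models
def shot(name):
    o=ctrl.get_obs(); p=viewer.get_image(name)
    if 'T' in p: T=np.array(p['T'])
    else:
        W=np.eye(4); W[:3,:3]=R.from_rotvec(o['orientation']).as_matrix(); W[:3,3]=o['ee_pos']; T=W@np.array(p['hand_eye'])
    return p,T
def ray(p,T,uv):
    d=np.array([(uv[0]-p['cx'])/p['fx'],-(uv[1]-p['cy'])/p['fy'],-1.]); return T[:3,3],T[:3,:3]@d
def atz(p,T,uv,z):
    o,d=ray(p,T,uv); return o+d*(z-o[2])/d[2]
def depth(p,T,uv):
    o,d=ray(p,T,uv); r=p['range_z'][int(round(uv[1])),int(round(uv[0]))]; return o+d*r
def save(p,n,s=1.5):
    im=cv2.cvtColor(np.asarray(p['pixels']),cv2.COLOR_RGB2BGR); cv2.imwrite('pics/'+n,cv2.resize(im,None,fx=s,fy=s))
Z=dict(rotary_base=0,lug_hole=28,platform=30,ear_hole=42,pocket=35,pin_block=0,index_pin=34,cell_tray=0,cube_cell=3,key_rib=6.5,objective=0,post_holder_0=0,fork_0=0)
def find(p,T,names=Z,z={}):
    for n in names:
        for r in models.landmark_of(p,n)[:2]:
            print(n,round(r['conf'],2),np.round(r['location']),'at z',np.round(atz(p,T,r['location'],z.get(n,Z[n])),1))
E
python3 - <<'E'
from h import *
for c in ('scene','side','wrist'):
    p,T=shot(c); print(c,p.keys() if c=='scene' else '',np.round(T[:3,3])); find(p,T); save(p,c+'0.png',1.2)
E
```

```text
scene dict_keys(['pixels', 'range_z', 'fx', 'fy', 'cx', 'cy', 'T', 'shot']) [ 176. -476.  554.]
rotary_base 0.74 [234. 233.] at z [472.   56.4   0. ]
lug_hole 0.69 [220. 233.] at z [433.3  46.8  28. ]
platform 0.93 [231. 223.] at z [467.6  59.7  30. ]
ear_hole 0.64 [240. 232.] at z [460.7  12.8  42. ]
pocket 0.66 [236. 221.] at z [475.4  53.2  35. ]
pin_block 0.71 [188. 201.] at z [434.6 217.3   0. ]
pin_block 0.53 [193. 200.] at z [448.  212.6   0. ]
index_pin 0.45 [191. 190.] at z [444.1 209.3  34. ]
cell_tray 0.69 [269. 261.] at z [489.9 -53.    0. ]
cell_tray 0.47 [279. 199.] at z [629.4 105.3   0. ]
cube_cell 0.8 [268. 262.] at z [485.1 -56.5   3. ]
key_rib 0.81 [258. 261.] at z [468.7 -46.1   6.5]
objective 0.56 [278. 201.] at z [623.2  99.6   0. ]
objective 0.51 [196. 200.] at z [455.9 210.9   0. ]
post_holder_0 0.8 [319. 231.] at z [634.1 -37.5   0. ]
fork_0 0.73 [278. 198.] at z [628.7 107.7   0. ]
side  [554. 794. 489.]
rotary_base 0.9 [280. 205.] at z [470.8  54.4   0. ]
lug_hole 0.79 [304. 188.] at z [426.6  42.1  28. ]
lug_hole 0.19 [313. 259.] at z [440.3 243.5  28. ]
p
[... 449 characters left out ...]
51.7   3. ]
key_rib 0.94 [276. 172.] at z [468.5 -55.    6.5]
objective 0.93 [192. 254.] at z [623.4 185.7   0. ]
wrist  [625.  69. 384.]
lug_hole 0.77 [ 90. 133.] at z [432.6  42.6  28. ]
platform 0.58 [122. 123.] at z [472.4  54.9  30. ]
platform 0.58 [250.  90.] at z [624.4  91.5  30. ]
ear_hole 0.69 [122. 162.] at z [473.    9.8  42. ]
pocket 0.9 [119. 119.] at z [472.1  59.9  35. ]
cell_tray 0.65 [158. 209.] at z [496.8 -62.2   0. ]
cube_cell 0.75 [153. 205.] at z [490.4 -55.9   3. ]
key_rib 0.59 [138. 198.] at z [472.4 -44.3   6.5]
objective 0.96 [248.  12.] at z [622.  180.5   0. ]
post_holder_0 0.56 [255. 197.] at z [630.1 -45.4   0. ]
fork_0 0.69 [251.  92.] at z [625.2  92.1   0. ]
```

Call:
play_rows --pt "-40 -8 0" --pt "-40 -8 0" --pt "-40 -8 0" --pt "-35 -6 0" --pt "0 0 0" --yaw '[0,0,0,0,0]'

```text
t: 2.52
ee_pos: [462.7, -30.3, 184.9]
orientation: [-2.219, -2.217, 0.007]
ft_force: [1.0, 0.0, 0.5]
width: 87.8
grasp_force: 0.0
```

```bash
python3 - <<'E'
from h import *
p,T=shot('wrist'); print(np.round(T[:3,3]),ctrl.get_obs()['t'],ctrl.get_obs()['orientation']); find(p,T); save(p,'wrist1.png',1.5)
E
```

```text
[464.  39. 383.] 2.5667 [-2.22167155e+00 -2.21943200e+00  1.71074063e-03]
rotary_base 0.68 [261. 136.] at z [474.    7.5   0. ]
lug_hole 0.62 [224. 107.] at z [429.6  43.1  28. ]
platform 0.91 [258.  94.] at z [469.8  57.1  30. ]
platform 0.59 [224. 106.] at z [430.4  43.3  30. ]
ear_hole 0.93 [260. 136.] at z [472.2  10.4  42. ]
pocket 0.95 [258.  91.] at z [469.8  59.8  35. ]
pocket 0.67 [260. 133.] at z [472.7  12.9  35. ]
cell_tray 0.75 [273. 190.] at z [491.5 -64.7   0. ]
cube_cell 0.86 [271. 185.] at z [488.4 -57.2   3. ]
key_rib 0.75 [259. 177.] at z [471.8 -45.9   6.5]
objective 0.58 [262. 135.] at z [475.2   8.5   0. ]
post_holder_0 0.63 [376. 170.] at z [626.9 -37.9   0. ]
fork_0 0.95 [387.  64.] at z [626.4  93.5   0. ]
```

View pics/wrist1.png

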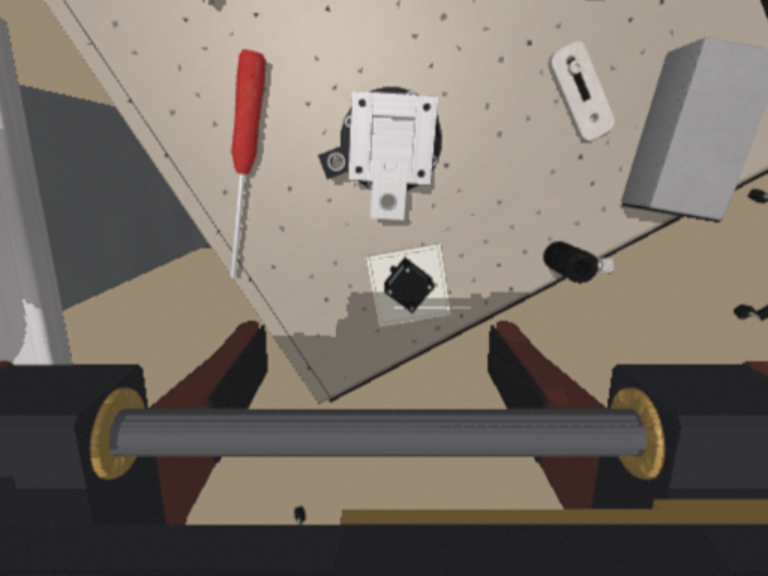

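View pics/scene0.png

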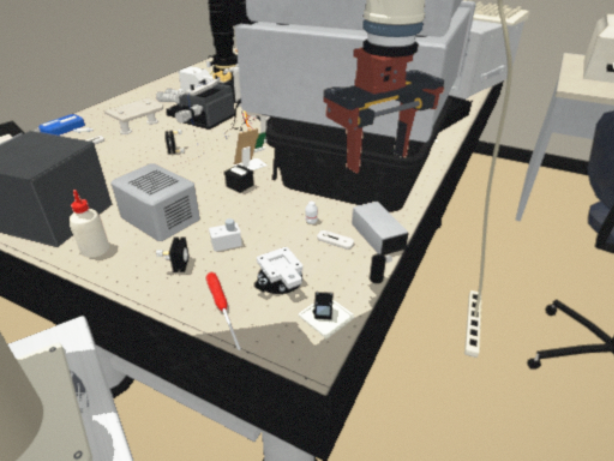

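Call:
play_rows --pt "5 20 -30" --pt "4 21 -30" --pt "0 0 -25" --pt "0 0 0" --yaw '[0,0,0,0]'

```text
t: 3.55
ee_pos: [475.8, 11.8, 97.2]
orientation: [-2.216, -2.219, 0.008]
ft_force: [-1.3, -0.2, 0.0]
width: 87.9
grasp_force: 0.0
```

```bash
python3 - <<'E'
from h import *
p,T=shot('wrist'); o=ctrl.get_obs();print(np.round(T[:3,3]),o['t'],o['ee_pos'],p['fx']); find(p,T,['rotary_base','lug_hole','platform','ear_hole','pocket','pin_block','index_pin']); save(p,'wrist2.png',1.5)
E
```

```text
[478.  81. 295.] 3.6 [476.98545267  11.33464171  99.19209154] 293.0404276754766
lug_hole 0.79 [203. 155.] at z [431.4  41.6  28. ]
platform 0.67 [247. 136.] at z [471.7  58.8  30. ]
ear_hole 0.67 [249. 190.] at z [473.7  12.4  42. ]
pocket 0.66 [249. 134.] at z [473.4  60.5  35. ]
pocket 0.2 [249. 136.] at z [473.4  59.3  35. ]
```

View pics/wrist2.png

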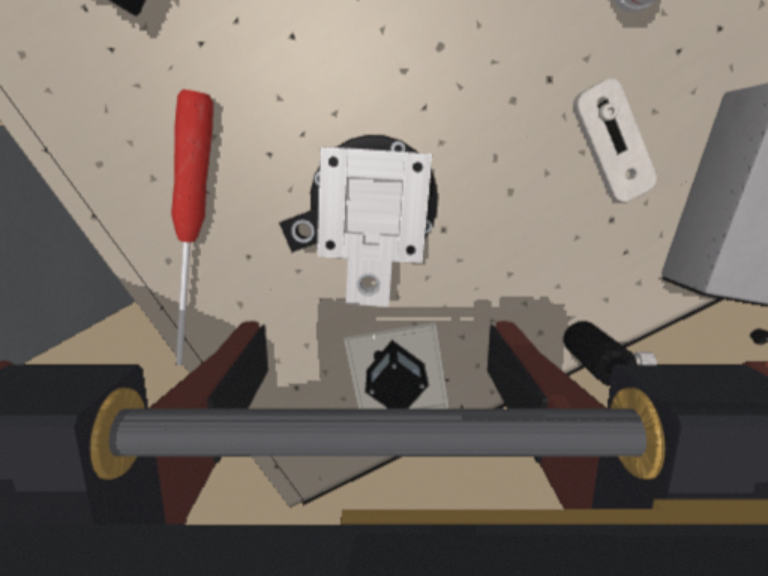

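Call:
play_rows --pt "-7.5 1 -20" --pt "0 0 -30" --pt "0 0 -19" --pt "0 0 0" --pt "0 0 0" --yaw '[-3,0,0,0,0]'

```text
t: 4.37
ee_pos: [471.2, 11.9, 32.1]
orientation: [-2.279, -2.162, 0.001]
ft_force: [-0.1, 0.2, 0.5]
width: 87.8
grasp_force: 0.0
```

```bash
python3 - <<'E'
from h import *
p,T=shot('wrist'); o=ctrl.get_obs();print(np.round(T[:3,3]),o['t'],o['ee_pos'],o['orientation'],R.from_rotvec(o['orientation']).as_matrix()[:,1]); find(p,T,['lug_hole','platform','ear_hole','pocket'])
E
```

```text
[475.  81. 230.] 4.4167 [472.08757429  11.89589289  32.78688057] [2.27879242e+00 2.16189767e+00 7.80410998e-04] [ 9.98614871e-01 -5.26106548e-02  6.77705663e-04]
lug_hole 0.97 [192. 170.] at z [431.3  42.7  28. ]
platform 0.66 [276. 273.] at z [487.5 -40.4  30. ]
platform 0.58 [250. 145.] at z [473.4  58.4  30. ]
ear_hole 0.84 [251. 214.] at z [471.4  12.6  42. ]
pocket 0.77 [248. 142.] at z [472.3  61.1  35. ]
```

Call:
play_rows --pt "0 0 0" --pt "0 0 0" --pt "0 0 0" --pt "0 0 0" --pt "0 0 0" --pt "0 0 0" --yaw '[0,0,0,0,0,0]' --gripper 1

```text
t: 5.12
ee_pos: [471.4, 12.0, 31.9]
orientation: [-2.279, -2.163, 0.0]
ft_force: [0.1, -1.0, 0.2]
width: 51.4
grasp_force: 0.0
```

```bash
python3 - <<'E'
import numpy as np
c=np.array([474,58.3]); a0=np.radians(267); n=11; st=-67.2/n
P=[c+46*np.array([np.cos(a0+np.radians(st)*i),np.sin(a0+np.radians(st)*i)]) for i in range(n+1)]
print(st,np.round(np.diff(P,axis=0),1).tolist(),P[-1])
from h import *
o=ctrl.get_obs();print(o['t'],o['ee_pos'],o['width'],o['grasp_force'],o['ft_force'])
E
```

```text
-6.109090909090909 [[-4.9, 0.5], [-4.8, 1.0], [-4.7, 1.5], [-4.5, 2.0], [-4.2, 2.5], [-3.9, 2.9], [-3.6, 3.3], [-3.2, 3.7], [-2.8, 4.0], [-2.4, 4.3], [-1.9, 4.5]] [430.71948463  42.71805567]
5.1167 [471.422845    12.04524711  31.94978009] 51.36081784970358 0.0 [ 0.05727835 -1.03561393  0.205593  ]
```

Call:
play_rows --pt "0 0 0" --pt "0 0 0" --pt "0 0 0" --pt "0 0 0" --pt "0 0 0" --pt "0 0 0" --yaw '[0,0,0,0,0,0]'

```text
t: 5.62
ee_pos: [471.5, 12.0, 32.0]
orientation: [-2.279, -2.163, -0.0]
ft_force: [-0.3, -0.4, 0.5]
width: 11.3
grasp_force: 0.0
```

Call:
play_rows --pt "-4.9 0.5 0" --pt "-4.8 1 0" --pt "-4.7 1.5 0" --pt "-4.5 2 0" --pt "-4.2 2.5 0" --pt "-3.9 2.9 0" --pt "0 0 0" --pt "0 0 0" --yaw '[-6.1,-6.1,-6.1,-6.1,-6.1,-6.1,0,0]'

```text
t: 6.28
ee_pos: [444.5, 22.5, 32.0]
orientation: [2.84, 1.343, 0.0]
ft_force: [0.9, 0.7, -0.9]
width: 0.6
grasp_force: 0.0
```

```bash
python3 - <<'E'
from h import *
p,T=shot('wrist'); o=ctrl.get_obs();print(o['ee_pos'],o['width'])
find(p,T,['lug_hole','platform','ear_hole','pocket']); save(p,'wrist3.png',1.2)
q,T2=shot('side');find(q,T2,['lug_hole','platform','ear_hole','pocket']);
im=cv2.cvtColor(np.asarray(q['pixels']),cv2.COLOR_RGB2BGR)[120:250,220:370]; im=cv2.resize(im,None,fx=4,fy=4)
w=cv2.imread('pics/wrist3.png')[100:]
cv2.imwrite('pics/m3.png',cv2.resize(im,(600,520)))
E
```

```text
[444.82227651  22.39978473  32.05942944] 0.3250206147422028
lug_hole 0.85 [220. 200.] at z [431.7  42.   28. ]
platform 0.81 [248. 145.] at z [472.5  59.6  30. ]
ear_hole 0.85 [291. 203.] at z [471.6  12.2  42. ]
pocket 0.93 [249. 148.] at z [472.6  58.4  35. ]
pocket 0.6 [490. 113.] at z [607.1 -23.4  35. ]
lug_hole 0.8 [304. 186.] at z [425.1  36.9  28. ]
platform 0.61 [281. 192.] at z [470.3  58.8  30. ]
ear_hole 0.94 [278. 173.] at z [470.8   8.8  42. ]
pocket 0.83 [280. 192.] at z [472.9  65.3  35. ]
```

View pics/m3.png

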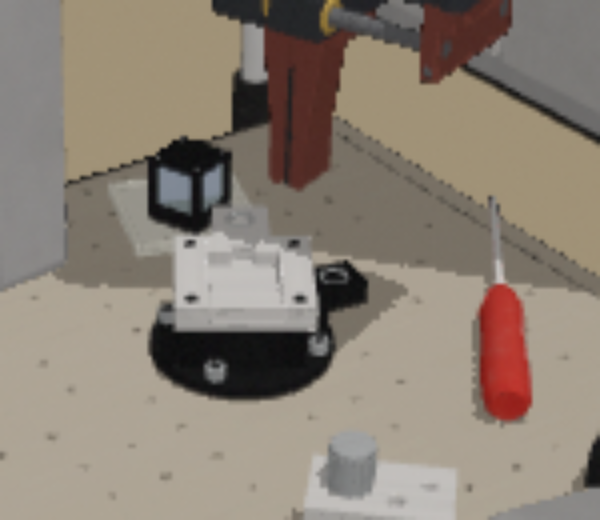

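View pics/wrist3.png

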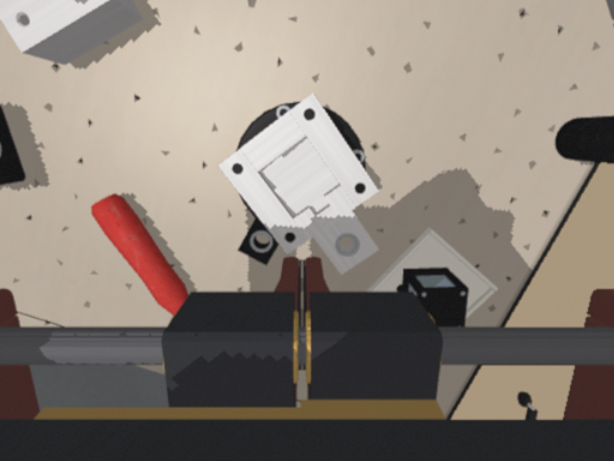

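```bash
python3 - <<'E'
from h import *
def proj(p,T,X):
    c=np.linalg.inv(T)@np.append(X,1); return [round(float(v),1) for v in (p['cx']+p['fx']*c[0]/-c[2], p['cy']-p['fy']*c[1]/-c[2], -c[2])]
for n in ('wrist','side','scene'):
    p,T=shot(n); o=ctrl.get_obs(); M=R.from_rotvec(o['orientation']).as_matrix(); e=np.array(o['ee_pos'])
    for d in (0,-19,-60,-100): print(n,d,proj(p,T,e+M@[0,0,d]))
    r=p['range_z']
    if n=='wrist':
        print(np.round(np.array(p['hand_eye']),3).tolist()); print([(v,float(r[v,243]),float(r[v,257])) for v in range(205,275,8)]); print(o['ee_pos'],o['qpos'])
        find(p,T,['index_pin'])
        for uv in [(250,216),(246,230),(288,203),(250,130)]: print(uv,depth(p,T,uv))
    if n=='side':
        for uv in [(291,164),(283,175),(290,193)]: print(uv,depth(p,T,uv))
E
```

```text
wrist 0 [250.3, 211.0, 209.3]
wrist -19 [250.2, 220.7, 191.0]
wrist -60 [249.9, 249.5, 151.3]
wrist -100 [249.4, 297.2, 112.7]
[[0.0, 0.967, 0.256, 69.322], [1.0, -0.0, 0.0, 0.665], [0.0, 0.256, -0.967, -198.197], [0.0, 0.0, 0.0, 1.0]]
[(205, 197.54107666015625, 242.41432189941406), (213, 243.6884307861328, 0.0), (221, 160.73492431640625, 160.77833557128906), (229, 150.17486572265625, 149.8895721435547), (237, 140.20037841796875, 140.32545471191406), (245, 81.92379760742188, 130.52149963378906), (253, 78.29673767089844, 124.18250274658203), (261, 73.56283569335938, 76.20765686035156), (269, 70.6955337524414, 72.37715148925781)]
[444.50631559  22.39242838  31.9877849 ] [ 2.36091951e-02  4.34410672e-01  2.11149782e+00 -3.74297834e-05
  5.95677671e-01  7.14512955e-01]
index_pin 0.57 [353. 240.] at z [488.4 -41.7  34. ]
(250, 216) [434.01447163  10.26388877  -1.23690902]
(246, 230) [450.09775283  32.20823761  92.69963494]
(288, 203) [465.60403871  -0.82107756  -0.72904046]
(250, 130) [480.78053047  66.46206781  35.08225284]
side 0 [292.8, 180.7, 900.4]
side -19 [293.2, 171.8, 890.4]
side -60 [294.1, 151.8, 868.6]
side -100 [295.1, 131.2, 847.4]
(291, 164) [450.31989459  30.65278487  71.7893242 ]
(283, 175) [462.41067386  16.48396675  41.38792745]
(290, 193) [456.51333373  78.87343301  40.7551354 ]
scene 0 [230.4, 235.9, 764.9]
scene -19 [230.1, 229.0, 753.5]
scene -60 [229.4, 213.3, 728.9]
scene -100 [228.7, 196.9, 705.0]
```

```bash
python3 - <<'E'
from h import *
print([a for a in dir(ctrl) if a[0]!='_'], ctrl.grasp_offset)
p,T=shot('wrist'); r=p['range_z'].astype(float); v,u=np.indices(r.shape)
c=np.stack([(u-p['cx'])/p['fx']*r,-(v-p['cy'])/p['fy']*r,-r,np.ones_like(r)],-1)
t=c@np.array(p['hand_eye']).T; m=(r>0)&(abs(t[...,1])<25)&(abs(t[...,0])<30)&(t[...,2]<-3)
for z0 in range(-120,0,5):
    k=m&(t[...,2]>=z0)&(t[...,2]<z0+5)
    if k.any(): print(z0,k.sum(),np.round([t[...,0][k].min(),t[...,0][k].max(),t[...,1][k].min(),t[...,1][k].max()]),v[k].min(),v[k].max())
q,T2=shot('side'); r=q['range_z'].astype(float)
c=np.stack([(u-q['cx'])/q['fx']*r,-(v-q['cy'])/q['fy']*r,-r,np.ones_like(r)],-1)@T2.T
o=ctrl.get_obs();e=np.array(o['ee_pos']); k=(r>0)&(np.hypot(c[...,0]-e[0],c[...,1]-e[1])<22)
h=np.histogram(c[...,2][k],bins=range(-5,140,5)); print(list(zip(h[1],h[0])))
E
```

```text
['Unreachable', 'get_obs', 'grasp_offset'] 18.700000000000003
-120 12 [ 2.  5. -1.  2.] 320 331
-105 22 [-12.  -7.  -1.   2.] 319 329
-95 59 [-10.  11.  -0.   3.] 258 308
-90 49 [ 9. 11. -2.  3.] 253 262
-85 56 [ 9. 11. -2.  3.] 247 256
-80 103 [-3. 11. -9.  8.] 242 272
-75 189 [  7.  12. -10.  11.] 237 251
-70 171 [ 8. 11. -9. 11.] 233 242
-65 150 [ 7. 11. -9. 10.] 230 240
-60 141 [ 9. 11. -8. 10.] 226 232
-55 121 [ 9. 11. -8. 10.] 222 229
-50 115 [ 9. 11. -8. 10.] 219 226
-45 95 [ 9. 11. -8. 10.] 216 222
-40 68 [ 9. 12. -8. 10.] 214 219
-15 560 [ -9.  30. -24.  25.] 173 228
-10 1702 [ -9.  30. -25.  25.] 172 228
-5 54 [ 4. 30. -9. 23.] 171 207
[(np.int64(-5), np.int64(3)), (np.int64(0), np.int64(0)), (np.int64(5), np.int64(0)), (np.int64(10), np.int64(0)), (np.int64(15), np.int64(0)), (np.int64(20), np.int64(0)), (np.int64(25), np.int64(9)), (np.int64(30), np.int64(0)), (np.int64(35), np.int64(4)), (np.int64(40), np.int64(73)), (np.int64(45), np.int64(0)), (np.int64(50), np.int64(0)), (np.int64(55), np.int64(0)), (np.int64(60), np.int64(0)), (np.int64(65), np.int64(10)), (np.int64(70), np.int64(40)), (np.int64(75), np.int64(36)), (np.int64(80), np.int64(37)), (np.int64(85), np.int64(37)), (np.int64(90), np.int64(37)), (np.int64(95), np.int64(36)), (np.int64(100), np.int64(45)), (np.int64(105), np.int64(36)), (np.int64(110), np.int64(45)), (np.int64(115), np.int64(43)), (np.int64(120), np.int64(50)), (np.int64(125), np.int64(47)), (np.int64(130), np.int64(54))]
```

Call:
play_rows --pt "3.9 -2.9 0" --pt "4.2 -2.5 0" --pt "4.5 -2 0" --pt "4.7 -1.5 0" --pt "4.8 -1 0" --pt "4.9 -0.5 0" --pt "0 0 0" --pt "0 0 0" --yaw '[6.1,6.1,6.1,6.1,6.1,6.1,0,0]' --gripper 0.45

```text
t: 7.75
ee_pos: [471.4, 12.0, 31.9]
orientation: [-2.282, -2.159, 0.0]
ft_force: [0.4, -0.8, 0.1]
width: 47.2
grasp_force: 0.0
```

Call:
play_rows --pt "0 0 -10" --pt "0 0 -10" --pt "0 0 -8" --pt "0 0 -4" --pt "0 0 -4" --pt "0 0 0" --pt "0 0 0" --yaw '[0,0,0,0,0,0,0]'

```text
t: 8.33
ee_pos: [471.2, 12.0, -4.4]
orientation: [-2.279, -2.162, 0.001]
ft_force: [0.2, -1.0, -0.4]
width: 48.4
grasp_force: 0.0
```

```bash
python3 - <<'E'
from h import *
q,T2=shot('side'); r=q['range_z'].astype(float); v,u=np.indices(r.shape)
c=np.stack([(u-q['cx'])/q['fx']*r,-(v-q['cy'])/q['fy']*r,-r,np.ones_like(r)],-1)@T2.T
o=ctrl.get_obs();e=np.array(o['ee_pos']); print(e,o['t'],o['width'],o['ft_force'])
for s in (1,-1):
    dx=s*(c[...,0]-e[0]); k=(r>0)&(dx>22)&(dx<36)&(abs(c[...,1]-e[1])<22)
    h=np.histogram(c[...,2][k],bins=range(-4,80,4)); print(s,[(int(a),int(b)) for a,b in zip(h[1],h[0])])
im=cv2.cvtColor(np.asarray(q['pixels']),cv2.COLOR_RGB2BGR)[120:250,220:370]; cv2.imwrite('pics/m4.png',cv2.resize(im,(600,520)))
E
```

```text
[471.47113947  12.01681935  -4.08577375] 8.3833 48.631058686581106 [-0.28736334 -0.04556524 -0.74255257]
1 [(-4, 25), (0, 12), (4, 0), (8, 0), (12, 0), (16, 0), (20, 0), (24, 0), (28, 0), (32, 3), (36, 6), (40, 17), (44, 9), (48, 9), (52, 9), (56, 9), (60, 8), (64, 11), (68, 12), (72, 13)]
-1 [(-4, 0), (0, 0), (4, 0), (8, 0), (12, 0), (16, 0), (20, 0), (24, 0), (28, 0), (32, 0), (36, 5), (40, 19), (44, 12), (48, 10), (52, 15), (56, 10), (60, 15), (64, 11), (68, 14), (72, 13)]
```

View pics/m4.png

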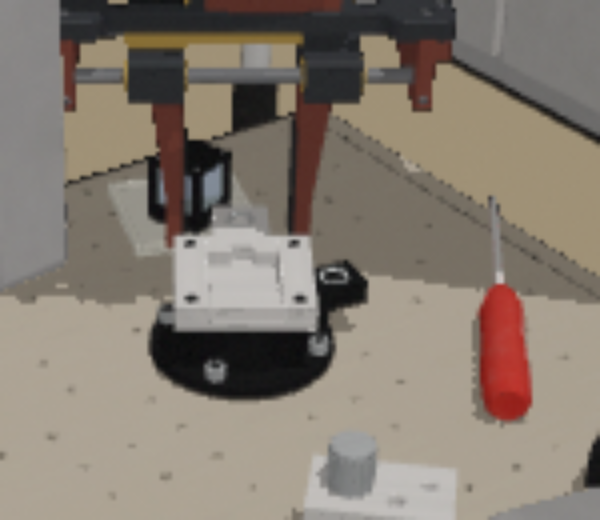

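Call:
play_rows --pt "0 0 0" --pt "0 0 0" --pt "0 0 0" --pt "0 0 0" --pt "0 0 0" --pt "0 0 0" --pt "0 0 0" --yaw '[0,0,0,0,0,0,0]' --gripper 1

```text
t: 8.97
ee_pos: [471.4, 12.0, -3.9]
orientation: [-2.279, -2.162, 0.0]
ft_force: [-0.9, -1.0, 4.2]
width: 25.5
grasp_force: 29.9
```

Call:
play_rows --pt "-4.9 0.5 0" --pt "-4.8 1 0" --pt "-4.7 1.5 0" --pt "-4.5 2 0" --pt "-4.2 2.5 0" --pt "-3.9 2.9 0" --pt "0 0 0" --yaw '[-6.1,-6.1,-6.1,-6.1,-6.1,-6.1,0]'

```text
t: 9.55
ee_pos: [443.7, 22.7, -3.9]
orientation: [-2.846, -1.33, 0.001]
ft_force: [-1.5, 0.4, 5.0]
width: 25.6
grasp_force: 29.9
```

Call:
play_rows --pt "-3.6 3.3 0" --pt "-3.2 3.7 0" --pt "-2.8 4 0" --pt "-2.4 4.3 0" --pt "-1.9 4.5 0" --pt "0 0 0" --pt "0 0 0" --yaw '[-6.1,-6.1,-6.1,-6.1,-6.1,0,0]'

```text
t: 10.13
ee_pos: [429.4, 42.5, -3.9]
orientation: [-3.094, -0.543, 0.003]
ft_force: [-3.8, 1.4, 9.2]
width: 26.0
grasp_force: 29.9
```

```bash
python3 - <<'E'
from h import *
p,T=shot('wrist'); o=ctrl.get_obs();print(o['ee_pos'],o['width'],o['ft_force'],o['t'],np.degrees(np.arctan2(*R.from_rotvec(o['orientation']).as_matrix()[[1,0],1])))
find(p,T,['lug_hole','platform','ear_hole','pocket']); save(p,'w5.png',1.5)
E
```

```text
[429.38719617  42.4856429   -3.87072791] 25.544818067190402 [-4.19935172  1.81086447  8.97506995] 10.1833 -70.09270076619795
lug_hole 0.96 [250. 227.] at z [430.6  42.7  28. ]
platform 0.82 [246. 148.] at z [475.1  61.3  30. ]
ear_hole 0.9 [254. 236.] at z [431.9  41.2  42. ]
pocket 0.89 [249. 153.] at z [473.8  59.   35. ]
```

View pics/w5.png

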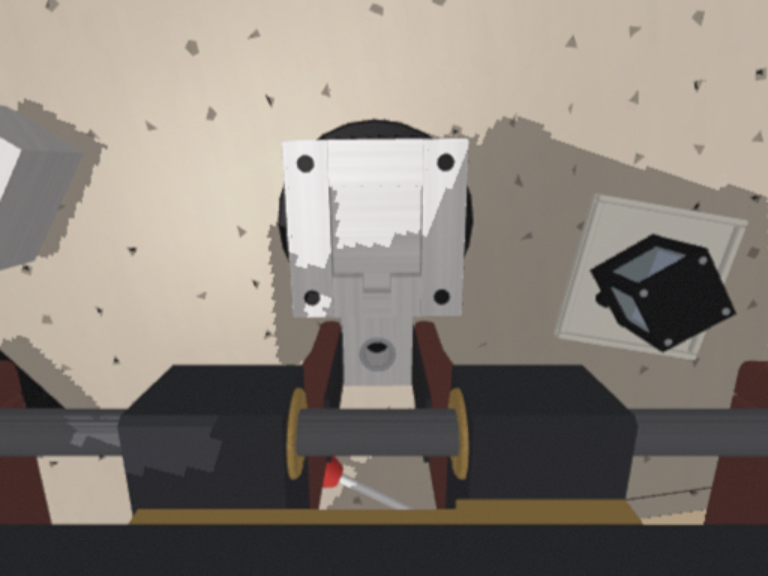

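```bash
python3 - <<'E'
from h import *
p,T=shot('wrist')
g=cv2.cvtColor(np.asarray(p['pixels']),cv2.COLOR_RGB2GRAY)
for v in range(225,250):
    print(v,' '.join('%3d'%g[v,u] for u in range(236,268)),'|',' '.join('%3d'%depth(p,T,(u,v))[2] for u in range(240,264)))
for uv in [(251.3,236),(251.3,230)]: print(atz(p,T,uv,42),atz(p,T,uv,28))
E
```

```text
225 151 148 145 147 150 153 153 152 150 147 140 136 136 133 130 131 132 134 132 133 141 146 150 150 151 150 149 149 151 151 148 150 |  39  41  41  42  41  42  41  41  41  42  41  41  39  40  42  40  41  41  41  42  41  40  40  41
226 152 149 146 147 150 153 153 150 141 135 124 120 122 122 121 123 122 122 120 120 124 133 142 148 151 151 149 149 151 151 150 151 |  40  42  41  40  41  41  41  41  41  41  42  42  42  41  42  42  41  41  41  40  41  42  41  40
227 153 149 147 147 149 153 151 140 126 120 118 118 116 109 107 105 106 101 110 118 121 121 127 134 147 151 150 151 150 151 150 148 |  42  42  43  41  41  40  42  41  42  41  41  41  41  41  41  40  40  42  42  41  41  41  41  41
228 151 148 146 149 150 150 141 125 118 117 113 100  89  78  72  71  73  63  80  98 107 117 119 121 132 145 150 149 150 149 149 151 |  42  41  40  41  40  40  42  42  42  41   0   0   0  41  42  42  40  42  42  40  40  42  42  41
229 152 149 146 148 149 142 127 118 114 104  87  55  34  29  28  30  30  27  32  52  79 100 115 118 120 133 149 150 150 150 150 151 |  40  41  42  41  41  42  42  17  16  16  17  1
[... 4113 characters left out ...]
  41  42  40  41  42  42  42  41  41  41 194  40  42 194  41  42  42  42  41
248 151 150 146 146 148 152 151 151 151 149 148 148 145 148 150 151 152 150 148 149 150 149 150 151 151 150 148 148 150 149 150 150 |  41  41  41  41  42  41  42  40  41  41  41  42  41  40  42  40  41  41  41  41  41  41  41  41
249 151 148 146 148 149 150 153 151 151 148 148 148 148 148 150 153 151 150 148 151 150 149 149 150 150 150 150 148 150 150 149 149 |  41  42  41  40  41  41  41  41  42  41  40  42  42  40  41  41  41  40  40  41  40  41  41  42
[431.2016477   42.31105286  42.        ] [425.28081025  40.18032423  28.        ]
[434.61229537  43.54588487  42.        ] [429.00521413  41.52875232  28.        ]
```

Call:
play_rows --pt "0 0 0" --pt "0 0 0" --pt "0 0 0" --pt "0 0 0" --pt "0 0 4" --pt "0 0 20" --pt "0 0 38" --pt "0 0 38" --yaw '[0,0,0,0,0,0,0,0]' --gripper 0.4

```text
t: 11.1
ee_pos: [429.2, 42.1, 96.4]
orientation: [-3.094, -0.543, 0.006]
ft_force: [1.3, 0.7, 0.1]
width: 52.6
grasp_force: 0.0
```

Call:
play_rows --pt "-5 38 0" --pt "-5 38 0" --pt "-5 38 0" --pt "-5 35 0" --pt "0 0 0" --pt "0 0 0" --yaw '[0,0,0,0,0,0]'

```text
t: 11.6
ee_pos: [410.3, 192.7, 96.2]
orientation: [-3.093, -0.549, -0.001]
ft_force: [-1.3, -0.1, 0.7]
width: 53.0
grasp_force: 0.0
```

```bash
python3 - <<'E'
from h import *
p,T=shot('wrist'); o=ctrl.get_obs();print(o['ee_pos'],o['width'],o['ft_force'],o['t'])
find(p,T,['lug_hole','platform','ear_hole','pocket','index_pin','pin_block']); save(p,'w6.png',1.5)
r=p['range_z'].astype(float); v,u=np.indices(r.shape)
c=np.stack([(u-p['cx'])/p['fx']*r,-(v-p['cy'])/p['fy']*r,-r,np.ones_like(r)],-1)@T.T
for a,b in ((50,57),(31,36)):
    k=(r>0)&(c[...,2]>a)&(c[...,2]<b)&(np.hypot(c[...,0]-444,c[...,1]-207)<45); q=c[k]; print(a,k.sum(),q.min(0)[:2],q.max(0)[:2],np.median(q,0)[:3])
E
```

```text
[410.23153611 191.53395     96.04720331] 52.855966570629874 [-0.19724949  0.00779564 -0.39867589] 11.65
lug_hole 0.96 [404. 221.] at z [429.5  41.7  28. ]
platform 0.88 [410. 174.] at z [473.5  58.9  30. ]
ear_hole 0.88 [413. 225.] at z [431.5  40.6  42. ]
pocket 0.66 [412. 175.] at z [473.   60.3  35. ]
index_pin 0.73 [248. 151.] at z [442.5 207.   34. ]
index_pin 0.43 [409. 173.] at z [473.5  63.   34. ]
pin_block 0.56 [242. 152.] at z [435.5 211.    0. ]
50 378 [437.39087147 195.60621165] [455.10200971 213.98894675] [446.34405134 205.01533795  53.34904297]
31 1874 [403.85640886 184.77606045] [464.91662105 229.85217584] [430.81945972 209.1959162   33.54890214]
```

View pics/w6.png

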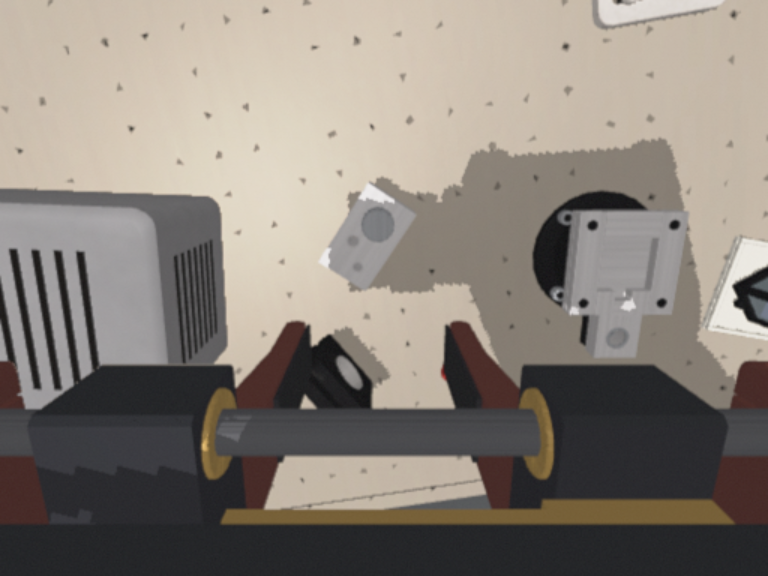

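```bash
python3 - <<'E'
from h import *
p,T=shot('wrist'); o=ctrl.get_obs();e=np.array(o['ee_pos'])
def cloud(p,T):
    r=p['range_z'].astype(float); v,u=np.indices(r.shape)
    c=np.stack([(u-p['cx'])/p['fx']*r,-(v-p['cy'])/p['fy']*r,-r,np.ones_like(r)],-1)@T.T
    return c[r>0][:,:3]
c=np.vstack([cloud(p,T),cloud(*shot('side')),cloud(*shot('scene'))])
for x in range(360,520,20):
    print(x,[int(max(q[:,2].max(),0)) if len(q:=c[(abs(c[:,0]-x)<10)&(abs(c[:,1]-y)<10)]) else -9 for y in range(180,380,20)])
E
```

```text
360 [451, 450, 448, 415, 257, 256, 102, 102, 102, 102]
380 [451, 422, 412, 400, 257, 258, 102, 102, 102, 102]
400 [410, 403, 384, 383, 256, 256, 102, 103, 102, 102]
420 [296, 312, 384, 383, 256, 255, 100, 102, 100, 1]
440 [380, 381, 383, 301, 2, 3, 3, 3, 3, 2]
460 [237, 56, 54, 1, 1, 2, 3, 2, 3, 2]
480 [4, 4, 3, 3, 3, 2, 3, 4, 3, 3]
500 [4, 3, 3, 3, 3, 3, 3, 3, 3, 3]
```

Call:
play_rows --pt "12 5 0" --pt "12 5 0" --pt "12 3.3 0" --pt "0 0 -20" --pt "0 0 -20" --pt "0 0 -20" --pt "0 0 -15" --pt "0 0 0" --yaw '[7,7,7,7,7,7,7,0]'

```text
t: 12.77
ee_pos: [444.7, 203.4, 18.5]
orientation: [-2.586, -1.782, 0.008]
ft_force: [-0.4, -0.3, -0.6]
width: 52.6
grasp_force: 0.0
```

```bash
python3 - <<'E'
from h import *
p,T=shot('wrist'); o=ctrl.get_obs();e=np.array(o['ee_pos']);print(e,o['width'],o['t'])
r=p['range_z'].astype(float); v,u=np.indices(r.shape)
c=np.stack([(u-p['cx'])/p['fx']*r,-(v-p['cy'])/p['fy']*r,-r,np.ones_like(r)],-1)@T.T
k=(r>0)&(c[...,2]>49)&(c[...,2]<58)&(np.hypot(c[...,0]-446,c[...,1]-205)<14); q=c[k]; print(k.sum(),q.min(0)[:2],q.max(0)[:2],np.median(q,0)[:3])
find(p,T,['index_pin'])
# finger tips
t=np.stack([(u-p['cx'])/p['fx']*r,-(v-p['cy'])/p['fy']*r,-r,np.ones_like(r)],-1)@np.array(p['hand_eye']).T
m=(r>0)&(abs(t[...,0])<14)&(abs(t[...,1])>20)&(abs(t[...,1])<45)&(t[...,2]<-25); print('tip z',np.sort(t[...,2][m])[-8:])
E
```

```text
[445.45858181 203.83183002  19.79554451] 52.42162556768037 12.8167
714 [437.405566   195.81626462] [455.58237664 214.18002271] [446.71470678 205.78738777  53.30925023]
index_pin 0.73 [249. 214.] at z [445.3 207.   34. ]
tip z [-36.00958936 -35.97237666 -35.90516763 -35.86695779 -35.59581912
 -35.59186984 -35.39315363 -35.35705401]
```

Call:
play_rows --pt "0.5 0.8 -10" --pt "0 0 -8" --pt "0 0 0" --pt "0 0 0" --yaw '[0,0,0,0]'

```text
t: 13.2
ee_pos: [446.9, 205.3, 2.8]
orientation: [-2.591, -1.776, 0.001]
ft_force: [0.2, -0.0, -0.6]
width: 52.6
grasp_force: 0.0
```

Call:
play_rows --pt "0 0 0" --pt "0 0 0" --pt "0 0 0" --pt "0 0 0" --pt "0 0 0" --pt "0 0 0" --pt "0 0 0" --yaw '[0,0,0,0,0,0,0]' --gripper 1

```text
t: 13.78
ee_pos: [447.1, 205.4, 3.1]
orientation: [-2.591, -1.777, -0.0]
ft_force: [-0.3, 0.2, 2.2]
width: 16.0
grasp_force: 30.0
```

Call:
play_rows --pt "0 0 10" --pt "0 0 20" --pt "0 0 20" --pt "-4 -40 0" --pt "-4 -40 0" --pt "-4 -40 0" --pt "-3.8 -34 0" --pt "0 0 0" --yaw '[0,0,0,0,0,0,0,0]'

```text
t: 14.45
ee_pos: [429.8, 47.1, 53.5]
orientation: [-2.594, -1.772, 0.002]
ft_force: [-0.1, 0.3, -0.5]
width: 16.2
grasp_force: 30.0
```

```bash
python3 - <<'E'
from h import *
from h import *
p,T=shot('wrist'); o=ctrl.get_obs();e=np.array(o['ee_pos']);print(e,o['width'],o['t'],o['grasp_force'])
find(p,T,['ear_hole','lug_hole','platform','pocket'])
for n in ('index_pin','pin_tip'): print(n,[(round(a['conf'],2),np.round(a['location']),np.round(atz(p,T,a['location'],84 if n=='index_pin' else 54),1)) for a in models.landmark_of(p,n)[:2]])
q,T2=shot('side'); find(q,T2,['ear_hole','pin_tip','index_pin'],{'pin_tip':54,'index_pin':84})if 0 else None
for n,z in (('ear_hole',42),('pin_tip',54),('index_pin',84)): print(n,[(round(a['conf'],2),np.round(a['location']),np.round(atz(q,T2,a['location'],z),1)) for a in models.landmark_of(q,n)[:1]])
r=p['range_z'].astype(float); v,u=np.indices(r.shape)
c=np.stack([(u-p['cx'])/p['fx']*r,-(v-p['cy'])/p['fy']*r,-r,np.ones_like(r)],-1)@T.T
k=(r>0)&(c[...,2]>95)&(c[...,2]<112)&(np.hypot(c[...,0]-e[0],c[...,1]-e[1])<9); a=c[k]; print(k.sum(),a.min(0)[:3],a.max(0)[:3])
save(p,'w7.png',1.5)
E
```

```text
[430.78870703  48.93454376  53.59379347] 16.360195252896354 14.5 29.999076426029205
ear_hole 0.74 [255. 211.] at z [431.7  41.9  42. ]
lug_hole 0.79 [253. 205.] at z [430.1  43.   28. ]
platform 0.56 [249. 212.] at z [425.4  39.4  30. ]
pocket 0.86 [300. 167.] at z [474.3  60.4  35. ]
index_pin [(0.77, array([250., 232.]), array([428.6,  44.6,  84. ]))]
pin_tip [(0.82, array([250., 214.]), array([428.3,  45.2,  54. ]))]
ear_hole [(0.57, array([302., 184.]), array([432. ,  51.4,  42. ]))]
pin_tip [(0.52, array([302., 179.]), array([432.5,  54.5,  54. ]))]
index_pin [(0.6, array([306., 162.]), array([427. ,  48.3,  84. ]))]
815 [422.28730095  40.02406083  95.21742236] [439.74347628  56.01028006 111.77888516]
```

View pics/w7.png

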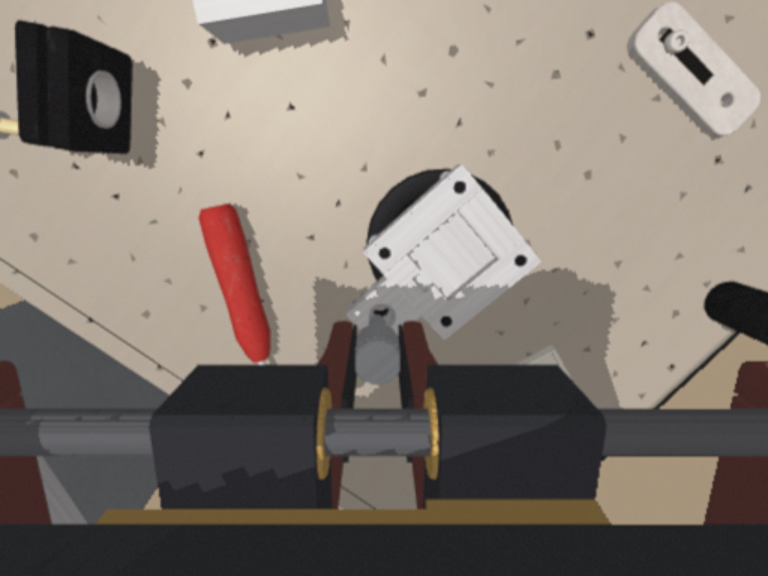

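Call:
play_rows --pt "0 -8.5 0" --pt "0 0 0" --pt "0 0 0" --yaw '[0,0,0]'

```text
t: 15.25
ee_pos: [431.2, 42.5, 52.9]
orientation: [-2.591, -1.776, 0.0]
ft_force: [-0.8, -0.5, -0.8]
width: 16.1
grasp_force: 30.0
```

```bash
python3 - <<'E'
from h import *
p,T=shot('wrist'); o=ctrl.get_obs();e=np.array(o['ee_pos']);print(e,o['width'],o['t'])
find(p,T,['ear_hole','lug_hole','pocket'])
for n,z in (('index_pin',85),('pin_tip',55)): print(n,[(round(a['conf'],2),np.round(a['location']),np.round(atz(p,T,a['location'],z),1)) for a in models.landmark_of(p,n)[:2]])
r=p['range_z'].astype(float); v,u=np.indices(r.shape)
c=np.stack([(u-p['cx'])/p['fx']*r,-(v-p['cy'])/p['fy']*r,-r,np.ones_like(r)],-1)@T.T
k=(r>0)&(c[...,2]>100)&(c[...,2]<108)&(np.hypot(c[...,0]-e[0],c[...,1]-e[1])<14)
t=c@np.linalg.inv(T@np.linalg.inv(np.array(p['hand_eye']))).T
a=t[k]; b=a[abs(a[:,1])<7]; print('head top tool frame',b.min(0)[:3],b.max(0)[:3])
E
```

```text
[431.25867622  42.58522817  52.94157873] 15.671963707031743 15.3
ear_hole 0.88 [253. 207.] at z [432.5  41.2  42. ]
lug_hole 0.84 [249. 203.] at z [429.1  40.6  28. ]
pocket 0.7 [296. 164.] at z [474.1  58.8  35. ]
index_pin [(0.91, array([250., 232.]), array([430.1,  40.4,  85. ]))]
pin_tip [(0.56, array([249., 212.]), array([430.5,  42.8,  55. ]))]
head top tool frame [ -9.45160267  -6.9290344  -52.04326788] [  8.73045423   6.99850482 -47.09790966]
```

Call:
play_rows --pt "0 0 -10" --pt "0 0 -6" --pt "0 0 -4" --pt "0 0 0" --yaw '[0,0,0,0]'

```text
t: 15.88
ee_pos: [430.5, 42.8, 32.2]
orientation: [-2.59, -1.777, 0.002]
ft_force: [-0.6, 0.8, -0.5]
width: 16.2
grasp_force: 30.0
```

Call:
play_rows --pt "0 0 -4" --pt "0 0 -4" --pt "0 0 0" --yaw '[0,0,0]'

```text
t: 16.13
ee_pos: [431.0, 42.8, 24.4]
orientation: [-2.59, -1.777, 0.001]
ft_force: [-0.9, 0.1, 0.5]
width: 16.3
grasp_force: 30.0
```

Call:
play_rows --pt "0 0 -4" --pt "0 0 -4" --pt "0 0 -2.5" --pt "0 0 -1" --pt "0 0 0" --yaw '[0,0,0,0,0]'

```text
t: 16.55
ee_pos: [430.9, 42.8, 13.1]
orientation: [-2.59, -1.777, 0.001]
ft_force: [-0.9, 0.1, -1.5]
width: 15.8
grasp_force: 30.0
```

Call:
play_rows --pt "0 0 -1" --pt "0 0 -1" --pt "0 0 -1" --pt "0 0 0" --yaw '[0,0,0,0]'

```text
t: 16.88
ee_pos: [430.9, 42.8, 10.8]
orientation: [-2.59, -1.777, 0.001]
ft_force: [-3.8, -0.5, 7.8]
width: 16.0
grasp_force: 30.0
```

Call:
play_rows --pt "0 0 0" --pt "0 0 0" --pt "0 0 0" --pt "0 0 0" --pt "0 0 5" --pt "0 0 20" --pt "0 0 30" --pt "0 0 10" --yaw '[0,0,0,0,0,0,0,0]' --gripper 0.35

```text
t: 17.55
ee_pos: [432.7, 42.9, 78.2]
orientation: [2.589, 1.776, 0.004]
ft_force: [-0.2, -0.3, -0.3]
width: 57.0
grasp_force: 0.0
```

Call:
play_rows --pt "8 -13 0" --pt "8 -13 0" --pt "8 -13 0" --pt "8 -13 0" --pt "8 -13 0" --pt "8 -13 0" --pt "8 -12 0" --pt "0 -9 0" --yaw '[7,7,7,7,7,7,7,7]'

```text
t: 18.22
ee_pos: [489.2, -57.2, 76.0]
orientation: [1.444, 2.788, 0.001]
ft_force: [0.7, 0.8, 0.5]
width: 57.3
grasp_force: 0.0
```

Call:
play_rows --pt "0 0 0" --pt "0 0 0" --pt "0 0 0" --pt "0 0 0" --pt "0 0 0" --yaw '[7,7,7,3,0]'

```text
t: 18.63
ee_pos: [487.4, -56.3, 75.8]
orientation: [0.84, 3.027, 0.0]
ft_force: [-0.0, -0.5, -0.2]
width: 57.1
grasp_force: 0.0
```

```bash
python3 - <<'E'
from h import *
p,T=shot('wrist'); o=ctrl.get_obs();e=np.array(o['ee_pos']);M=R.from_rotvec(o['orientation']).as_matrix();print(e,o['width'],o['t'],o['qpos'],np.degrees(np.arctan2(M[1,1],M[0,1])))
find(p,T,['cube_cell','key_rib','cell_tray','ear_hole','pocket'])
find(p,T,['index_pin'],{'index_pin':42})
q,T2=shot('side'); find(q,T2,['index_pin','cube_cell','key_rib'],{'index_pin':42})
def cl(p,T):
    r=p['range_z'].astype(float); v,u=np.indices(r.shape)
    c=(np.stack([(u-p['cx'])/p['fx']*r,-(v-p['cy'])/p['fy']*r,-r,np.ones_like(r)],-1)@T.T)[...,:3]; return c[r>0]
c=cl(p,T); k=(abs(c[:,2]-39)<3)&(np.hypot(c[:,0]-488,c[:,1]+57)<30); a=c[k].astype(np.float32)
(cx,cy),(w,h),an=cv2.minAreaRect(a[:,:2]); print('cell top',len(a),cx,cy,w,h,an,np.median(a[:,2]))
for nm,cc in (('wrist',c),('side',cl(q,T2)),('scene',cl(*shot('scene')))):
    b=cc[(np.hypot(cc[:,0]-431,cc[:,1]-43)<7)]; b=b[(b[:,2]>30)&(b[:,2]<80)]; print(nm,len(b),b[:,2].max() if len(b) else '',np.percentile(b[:,2],90) if len(b) else '')
save(p,'w8.png',1.5)
E
```

```text
[487.32849801 -56.20931636  75.72454121] 56.72038344223366 18.6833 [-1.39085665e-01  3.99136546e-01  1.99813023e+00 -1.88690991e-05
  7.44100164e-01 -1.16565937e+00] 58.81913648696054
cube_cell 0.96 [251. 189.] at z [489.7 -58.6   3. ]
key_rib 0.68 [255. 167.] at z [473.5 -44.1   6.5]
cell_tray 0.9 [248. 192.] at z [491.8 -63.    0. ]
cell_tray 0.48 [253. 188.] at z [490.6 -56.5   0. ]
pocket 0.66 [367. 107.] at z [472.3  58.1  35. ]
pocket 0.47 [316.  71.] at z [428.2  36.1  35. ]
index_pin 0.81 [324.  67.] at z [429.3  41.1  42. ]
index_pin 0.7 [304. 180.] at z [427.3  38.5  42. ]
index_pin 0.44 [316. 259.] at z [440.  260.3  42. ]
cube_cell 0.72 [268. 174.] at z [485.  -56.4   3. ]
cube_cell 0.39 [301. 182.] at z [422.9 -19.3   3. ]
key_rib 0.66 [273. 170.] at z [473.7 -64.4   6.5]Traceback (most recent call last):
  File "<stdin>", line 10, in <module>
cv2.error: OpenCV(4.12.0) /io/opencv/modules/imgproc/src/convhull.cpp:143: error: (-215:Assertion failed) total >= 0 && (depth == CV_32F || depth == CV_32S) in function 'convexHull'
```

```bash
cat >> h.py <<'E'
def cl(p,T):
    r=p['range_z'].astype(float); v,u=np.indices(r.shape)
    c=(np.stack([(u-p['cx'])/p['fx']*r,-(v-p['cy'])/p['fy']*r,-r,np.ones_like(r)],-1)@T.T)[...,:3]; return np.ascontiguousarray(c[r>0],dtype=np.float32)
def topr(c,xy,z,rad,tol=2.5):
    a=c[(abs(c[:,2]-z)<tol)&(np.hypot(c[:,0]-xy[0],c[:,1]-xy[1])<rad)]
    (x,y),(w,h),an=cv2.minAreaRect(np.ascontiguousarray(a[:,:2])); print('top',len(a),np.round([x,y,w,h,an,np.median(a[:,2])],1), 'mean',a.mean(0))
E
python3 - <<'E'
from h import *
p,T=shot('wrist'); c=cl(p,T); topr(c,(488,-57),39,28)
topr(c,(431,43),62,14)
for nm in ('wrist','side','scene'):
    cc=cl(*shot(nm)); b=cc[(np.hypot(cc[:,0]-431,cc[:,1]-43)<6)]; b=b[(b[:,2]>30)&(b[:,2]<85)]; print(nm,len(b),np.percentile(b[:,2],[10,50,90]) if len(b) else '')
E
```

```text
top 1232 [488.6 -58.1  30.   30.3  52.1  38.5] mean [488.19705  -57.798264  38.52727 ]
top 583 [431.5  42.1  17.3  17.9  13.2  61.5] mean [431.24847   41.843597  61.42822 ]
wrist 265 [60.67119293 61.58333969 62.38907852]
side 17 [54.21136475 61.2073555  61.85752945]
scene 19 [61.6790741  62.75750732 63.84794769]
```

Call:
play_rows --pt "1.2 -1.8 0" --pt "0 0 -30" --pt "0 0 -30" --pt "0 0 -20" --pt "0 0 -10" --pt "0 0 -6.5" --pt "0 0 0" --pt "0 0 0" --yaw '[-6.7,0,0,0,0,0,0,0]'

```text
t: 20.05
ee_pos: [488.9, -58.0, -20.6]
orientation: [1.018, 2.972, 0.0]
ft_force: [0.1, -0.3, -0.5]
width: 57.0
grasp_force: 0.0
```

Call:
play_rows --pt "0 0 0" --pt "0 0 0" --pt "0 0 0" --pt "0 0 0" --pt "0 0 0" --pt "0 0 0" --pt "0 0 0" --yaw '[0,0,0,0,0,0,0]' --gripper 1

```text
t: 20.63
ee_pos: [488.9, -58.0, -20.5]
orientation: [1.017, 2.971, 0.0]
ft_force: [-1.0, -0.1, 5.9]
width: 29.6
grasp_force: 30.0
```

```bash
python3 - <<'E'
from h import *
p,T=shot('wrist'); o=ctrl.get_obs();e=np.array(o['ee_pos']);M=R.from_rotvec(o['orientation']).as_matrix();print(e,o['width'],o['t'],np.degrees(np.arctan2(M[1,1],M[0,1])))
c=cl(p,T); topr(c,(488,-57),39,26); topr(c,(474,58),42,70); find(p,T,['key_rib','cube_cell'])
E
```

```text
[488.88744394 -58.01110318 -20.51672035] 29.80101161106226 20.6833 52.19826651110144
top 3240 [488.2 -57.7  47.6  30.3  52.5  38.5] mean [487.3993  -57.21727  38.50429]
top 15471 [461.6  53.8  91.2  62.9  20.7  41.5] mean [469.27353   53.774914  41.458668]
key_rib 0.82 [250. 193.] at z [471.9 -46.4   6.5]
cube_cell 0.69 [248. 222.] at z [487.4 -59.7   3. ]
```

Call:
play_rows --pt "0 0 12" --pt "0 0 25" --pt "0 0 30" --pt "-1.5 13 0" --pt "-1.5 13 0" --pt "-1.5 13 0" --pt "-1.5 13 0" --pt "-1.5 13 0" --yaw '[0,0,0,6.5,6.5,6.5,6.5,6.5]'

```text
t: 21.45
ee_pos: [480.7, 7.6, 46.0]
orientation: [-0.137, -3.138, 0.0]
ft_force: [-1.7, 0.2, -1.4]
width: 29.9
grasp_force: 30.0
```

Call:
play_rows --pt "-1.5 13 0" --pt "-1.5 13 0" --pt "-2 13 0" --pt "-2 12.5 0" --pt "0 0 0" --pt "0 0 0" --yaw '[6.5,6.5,6.5,6.5,0,0]'

```text
t: 21.95
ee_pos: [473.8, 58.8, 45.9]
orientation: [0.562, -3.091, 0.0]
ft_force: [0.4, 0.4, -1.3]
width: 30.2
grasp_force: 30.0
```

```bash
python3 - <<'E'
from h import *
p,T=shot('wrist'); o=ctrl.get_obs();e=np.array(o['ee_pos']);M=R.from_rotvec(o['orientation']).as_matrix();print(e,o['width'],o['t'],np.degrees(np.arctan2(M[1,1],M[0,1])))
c=cl(p,T); topr(c,e,107,24,4); topr(c,(461,54),42,50)
topr(c,(431,43),62,14)
find(p,T,['key_rib','cube_cell','pocket','platform'],{'key_rib':71.5,'cube_cell':68})
save(p,'w9.png',1.5)
E
```

```text
[473.89101018  58.33036158  45.9050452 ] 30.030332262817797 22.0 110.53746227226186
top 3292 [472.8  57.9  30.2  42.8  21.2 104.9] mean [471.99637  57.48842 105.06028]
top 3480 [449.8  49.5  65.3  62.   20.6  41.5] mean [451.33054   50.178978  41.51202 ]
top 626 [431.   42.3  17.3  17.   64.4  61.4] mean [430.9129   42.33377  61.39514]
key_rib 0.6 [250. 195.] at z [456.2  50.4  71.5]
cube_cell 0.94 [250. 222.] at z [473.8  56.9  68. ]
pocket 0.81 [249. 204.] at z [472.5  55.8  35. ]
platform 0.93 [252. 205.] at z [474.5  58.7  30. ]
```

View pics/w9.png

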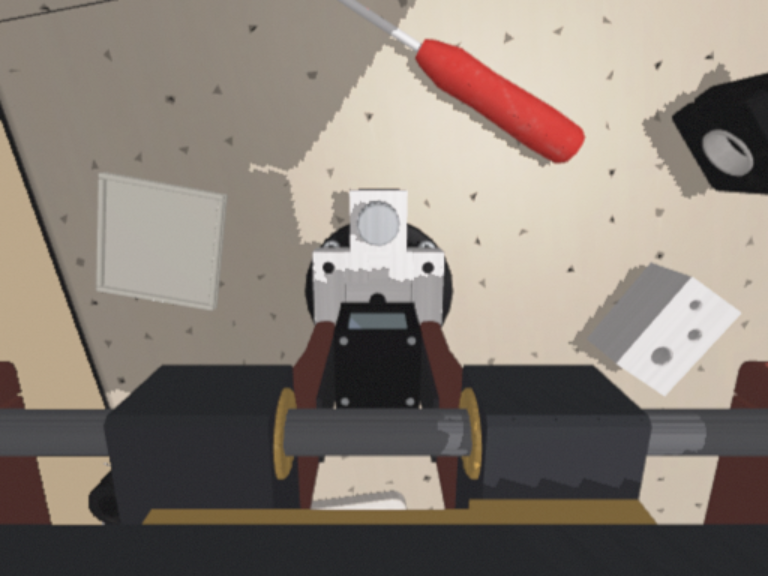

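Call:
play_rows --pt "0 0 -10" --pt "0 0 -8" --pt "0 0 -5" --pt "0 0 -2" --pt "0 0 0" --yaw '[0,0,0,0,0]'

```text
t: 22.62
ee_pos: [473.3, 58.4, 20.0]
orientation: [0.564, -3.089, -0.0]
ft_force: [-0.2, 0.6, -1.6]
width: 29.5
grasp_force: 30.0
```

Call:
play_rows --pt "0 0 -1.5" --pt "0 0 -1" --pt "0 0 -1" --pt "0 0 0" --yaw '[0,0,0,0]'

```text
t: 22.95
ee_pos: [474.0, 58.6, 17.5]
orientation: [-0.564, 3.09, -0.0]
ft_force: [-0.1, 0.3, -0.9]
width: 30.0
grasp_force: 30.0
```

Call:
play_rows --pt "0 0 -1" --pt "0 0 -1" --pt "0 0 -1" --pt "0 0 0" --yaw '[0,0,0,0]'

```text
t: 23.28
ee_pos: [474.0, 58.5, 14.4]
orientation: [0.564, -3.09, -0.0]
ft_force: [-0.1, 0.2, -0.8]
width: 29.3
grasp_force: 30.0
```

Call:
play_rows --pt "0 0 -1" --pt "0 0 -1" --pt "0 0 -0.7" --pt "0 0 0" --yaw '[0,0,0,0]'

```text
t: 23.62
ee_pos: [474.0, 58.5, 11.6]
orientation: [0.564, -3.09, 0.0]
ft_force: [0.5, 0.0, -1.8]
width: 30.0
grasp_force: 30.0
```

Call:
play_rows --pt "0 0 -0.7" --pt "0 0 -0.7" --pt "0 0 0" --pt "0 0 0" --yaw '[0,0,0,0]'

```text
t: 23.95
ee_pos: [474.1, 58.6, 11.5]
orientation: [-0.564, 3.09, -0.0]
ft_force: [-4.2, -0.0, 15.3]
width: 29.9
grasp_force: 30.0
```

Bottom contact at the expected height. Release and back off.

Call:
play_rows --pt "0 0 0" --pt "0 0 0" --pt "0 0 0" --pt "0 0 0" --pt "0 0 5" --pt "0 0 20" --pt "0 0 40" --pt "0 0 30" --yaw '[0,0,0,0,0,0,0,0]' --gripper 0.35

```text
t: 24.62
ee_pos: [473.5, 58.5, 106.8]
orientation: [0.564, -3.089, -0.0]
ft_force: [1.2, -0.2, -0.0]
width: 57.0
grasp_force: 0.0
```

Call:
play_rows --pt "0 0 0" --pt "0 0 0" --pt "0 0 0" --yaw '[0,0,0]'

```text
t: 24.87
ee_pos: [473.6, 58.5, 105.2]
orientation: [0.564, -3.09, 0.0]
ft_force: [-0.8, 0.5, 0.3]
width: 56.7
grasp_force: 0.0
```

```bash
python3 - <<'E'
from h import *
p,T=shot('wrist'); o=ctrl.get_obs();print(o['ee_pos'],o['width'],o['t'])
c=cl(p,T); topr(c,(474,58),71,26,8); topr(c,(474,58),70.5,26); topr(c,(461,54),42,55); topr(c,(431,43),62,14)
find(p,T,['key_rib','cube_cell','index_pin','rotary_base'],{'key_rib':38.5,'cube_cell':35,'index_pin':42})
for n in ('side','scene'):
    q=cl(*shot(n)); b=q[np.hypot(q[:,0]-474,q[:,1]-58)<12]; b=b[b[:,2]<95]; print(n,np.percentile(b[:,2],[50,95]))
E
```

```text
[473.08165382  58.45454729 104.55272571] 57.043668431303864 24.9167
top 1298 [473.5  57.9  30.5  29.5  20.6  70.5] mean [472.9421   57.69706  70.45082]
top 1283 [473.5  57.7  30.5  29.5  21.3  70.5] mean [473.09357   57.765102  70.50888 ]
top 3341 [461.   53.8  89.8  62.1  20.8  41.5] mean [464.20255   55.164284  41.553783]
top 368 [431.4  42.9  17.3  17.3  20.4  61.5] mean [431.06854   42.438618  61.46893 ]
key_rib 0.59 [251. 164.] at z [453.5  49.5  38.5]
cube_cell 0.69 [253. 187.] at z [473.8  59.2  35. ]
index_pin 0.67 [250. 141.] at z [433.3  40.9  42. ]
side [70.06624603 71.21962128]
scene [71.63864517 73.15226936]
```

```bash
python3 -c "
from workcell import ticket; print(ticket.close_job())"
```

```text
the job is handed in; nothing more can be done
None
```

The platform is turned and locked with the index pin home in both holes, the beam-splitter cell is at the bottom of its pocket with its rib in the notch, and the job was handed in after about 25 s of the 64 s allowed; no verdict came back.

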